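# Load a seat pan on the trimming turntable and hold its index plunger out

### The arm

A 7-joint arm with a two-finger parallel gripper is mounted at the origin on the work surface. World frame = base frame: x ahead of the robot, y to its left, z up, the work surface at z = 0. Lengths are in m, angles in rad, forces in N, time in s.
With the tool pointing down it reaches from about 0.425 to 0.95 m from the base axis. Payload 16.7 kg.
Tool frame: the origin (TCP) lies on the front face of the gripper's body, between the roots of the fingers; the fingertips stand 97 mm ahead of it and the grasp point (between the pads) lies 78 mm ahead of it; z points along the fingers, y is the line along which they close (so a half turn about z gives the same grasp; the last joint's range is limited). The gripper opens to 94 mm and grips with 3 to 60 N. Pads are 16 mm wide; open, the fingers measure 119 mm over their backs; the gripper's body (75 mm by 177 mm) begins 78 mm behind the grasp point.
Start: joints at [1.194, 0.426, 0.074, 1.606, -0.034, 1.111, -0.067], TCP at [0.152, -0.658, 0.303] pointing down, gripper open.
Joint ranges: [-2.85, 2.85], [-0.5, 2.14], [-1.23, 1.37], [0.21, 2.46], [-1.02, 4.16], [0.16, 2.05], [-2.73, 2.73]. Speed limits (rad/s): [1.89, 1.89, 2.39, 2.39, 3.01, 3.01, 3.01].

### API

Orientations are given as a rotation vector (axis times angle).
In Python, from workcell import get_obs, vision, manip gives the robot as it stands.
- The arm moves only by the shell command python3 -m inch 'ROWS' [FORCE]. ROWS is JSON, a list of rows, each an object of numbers: "dx", "dy", "dz": the shift along the tool's x, y, z in cm; "ax", "ay", "az": the turn, a rotation vector about the tool's x, y, z in degrees; "gripper": the opening in per cent of the stroke, from 0 (shut) to 100 (fully open). A call has 1 to 20 rows; each row shifts and turns the commanded pose from where the row before left it, along the tool's axes as they then stand; what a row does not reach is not made up. A row lasts 1/8 s, in which the tool goes at most 62.5 mm and 10.7 degrees, less where a joint would pass 70% of its speed; a pose out of reach is approached as far as the arm can. A call is refused whole if a number of a shift passes 6.25 or a number of a turn 10.7, either way. A call with a gripper value outside its range is refused whole. The fingers move at their own pace and stop on an object; FORCE is the grip in N (left out, the last holds). Time passes only in rows, so rows that do not move let the fingers close. It gives the time, the measured TCP pose, the force, the opening and the grip force at its end, in the units of the state.
- get_obs(): the state, without advancing time (a new reading comes with each control period).
- vision.snapshot(name): name is "scene" or "top" or "wrist"; returns a dict with "color" (480x640x3 uint8, red, green, blue), "fx", "fy", "cx", "cy" (pixels), "pose" (4x4, takes a point from camera to world coordinates); the wrist camera has in their place "mount" (4x4, takes a point from camera to tool coordinates, whose origin is the TCP and whose axes are the flange's). Camera axes: x right, y down, z forward; pixel columns grow to the right and rows downward; lengths in m; the calibration is good to about 2 mm. A picture is of the moment at which its call begins: read the wrist's pose just before it. There is no depth.
- manip.close_job(): hands the job in; it is judged then, once.
The state is a dict: "time_s": time; "joints": joint angles; "joint_vel": joint speeds; "tau": joint torques, N m; "position": TCP position; "ee_rot": TCP orientation; "contact_force": force on the tool from outside, world axes, zero at the start; "moment": the same for the moment, N m; "grip_width": finger opening in m; "grasp_force": force on a finger pad.
Only numpy, scipy, OpenCV 4.12 (cv2) and the standard library are available. Lean on these libraries where they do the work, as an engineer would, in place of code of your own. Each camera call takes 0.05 s, during which the arm holds its last target. There are 200 camera calls.

### The job

Set the seat pan down fully home on the two locating posts of the turntable fixture, with its narrow nose pointing away from the index plunger, and let go of it; lower it on, do not drop it. Then pull the plunger's knob straight up as far as it goes and hold it there, its pin clear of the hole in the turntable, so that I can turn the seat round: finish while still holding the knob up. Leave everything else on the bench where it is.

Things in the scene. Friction and masses are not known exactly. Their poses are not given: they have to be found in the camera images.
- seat_pan: Loose off-white moulded seat pan, 0.22 to 0.45 kg, right way up, 190 long (x), 140 wide at its square tail, narrowing to a rounded nose at +x. Origin on its centre line, 85 from the tail edge, 105 from the nose, level with the lower rim (bench: z=0); z up, y left. Turned-down edge 3 thick from z=0 to 14, flat plate z=14 to 18 with two 15 wide grommet holes at x=-50, y=+-50.
- pan_channel (a point): Middle of the top of the raised channel along the pan's centre line (x=0, y=0, z=44 of the pan), axes as the pan's: 30 wide, straight sides 26 high above the plate, 130 long (x from -65 to 65). The place to grip the pan: from above, fingers closing along y, down to the plate.
- pan_hole_left (a point): Centre of the pan's left (y=+50) hole, at the underside of the plate (z=14 of the pan).
- pan_hole_right (a point): Centre of the pan's right (y=-50) hole, at the underside of the plate.
- pan_nose (a point): Middle of the pan's nose tip, at the height of the plate's underside.
- fixture: Turntable fixture bolted to the bench: round grey base with a bracket at its -x side. Origin on the turntable's axis at bench level, z up. The index plunger stands at x=-115, so +x points away from it. The bracket (pillar and level arm, 44 wide) lies at x from -176 to -99; the arm's top is 97 and its underside 85 above the bench.
- cradle (a point): Point on the turntable's axis, 64 above the bench: seat_pan's origin lies here when the pan is home, with the same axes (x away from the plunger). Aluminium disc, 256 across, top 50 above the bench; on it plywood crossbars at x=-50 (124 long) and x=60 (60 long), tops 78 above the bench, carry the pan's plate. The pan's tail is then 14 clear of the bracket's arm.
- post_left (a point): Top of the left locating post, a steel pin on the rear crossbar at x=-50, y=+50 of cradle, for the pan's left hole: 11 across, 22 tall above the crossbar, the upper 8 tapered to 4 across. This point is 100 above the bench.
- post_right (a point): Top of the right locating post, the same at y=-50, for the pan's right hole.
- turntable (a joint): Angle of the turntable, rad, 0 at the start: the plunger's pin locks it in one of its 12 holes (it gives up to 0.025 rad when pushed). With the pin out it turns with about 0.3 N m of friction.
- plunger (a joint): How far the index plunger is pulled up, m: 0 = home, its 8 mm pin 10 mm down in the disc's hole; 0.018 = end stop, the pin 8 mm clear above the disc. Sprung home: about 6 N at 0, 14 N at the stop; let go, it snaps back.
- plunger_knob: Black upright cylindrical knob of the index plunger, 26 across, 24 tall, above the bracket's arm, at x=-115 of the fixture. Origin: centre of its underside, 117 above the bench when home; z up, rises with the plunger. Under it a barrel 18 across for 12, then a nut 27 across, 8 high, on the arm: fingertips may reach 11 below the knob. Grip from above at any yaw, pull straight up.
- screwdriver: Bystander: yellow-handled screwdriver, 190 long, 26 thick, lying along its x. Origin under its middle.
- staple_carton: Bystander: cardboard carton, 50 x 42 x 28 high, near the pan's tail. Origin: centre of its underside.
- thread_cone: Bystander: grey cone of thread, 60 across, 100 high, upright. Origin: centre of its underside.
- mallet: Bystander: rubber mallet with wooden handle, lying, 250 long, 52 high. Origin: below the handle, 70 from the axis of the head.
- air_stapler: Bystander: black air stapler lying on its side, 150 x 180, 40 high. Origin: under the middle of its body.
- glue_tin: Bystander: steel glue tin, 84 across, 100 high. Origin: centre of its underside.
- clip_tub: Bystander: lidded plastic tub, 86 x 128 x 70 high. Origin: centre of its underside.
- pliers: Bystander: pliers with blue handles, 170 long, 14 high, lying along their x. Origin under the middle.
Things that resemble listed ones, but are neither listed nor needed, are in the scene too. Leave any red look-alike of the seat_pan alone.

How it is judged:
By the outcome, as a careful person would: the job done as asked, in the order asked, and still so for the second after the job is handed in, while the arm keeps its last pose, push and grip.
It also fails if it takes over 58 s, if anything falls off the work surface, if the arm or the gripper's body presses on something with over 40 N, if the wrist force passes 120 N, or if a joint passes its speed limit or range.

## Working session

There is one attempt and no reset: what is moved stays moved. The work goes in short steps, Python scripts to look and compute and a shell command to move; the robot and the scene stay as the last step left them, time stands still between calls to the robot, and variables do not carry over. Pictures are saved under pics/ and viewed, at most 10 in all, crops included, and the job is handed in when it is done.

```bash
mkdir -p pics; ls
python3 - <<'E'
from workcell import get_obs, vision
import cv2,numpy as np
o=get_obs();print({k:np.round(v,3).tolist() for k,v in o.items()})
for n in ("scene","top"):
    s=vision.snapshot(n);cv2.imwrite(f"pics/{n}0.png",s["color"][:,:,::-1]);print(n,s["fx"],s["fy"],s["cx"],s["cy"],np.round(s["pose"],4).tolist())
s=vision.snapshot("wrist");print(s["fx"],s["cx"],s["cy"],np.round(s["mount"],4).tolist())
E
```

```text
pics
{'time_s': 0.0, 'joints': [1.195, 0.427, 0.074, 1.607, -0.034, 1.111, -0.067], 'joint_vel': [0.001, -0.001, -0.0, 0.001, 0.0, -0.003, -0.0], 'tau': [0.0, -93.582, 3.666, -45.419, -0.049, 0.02, 0.0], 'position': [0.152, -0.657, 0.302], 'ee_rot': [-3.12, -0.355, 0.0], 'contact_force': [0.008, 0.755, 0.541], 'moment': [0.032, 0.037, -0.073], 'grasp_force': 0.0, 'grip_width': 0.094}
scene 463.818939880686 463.818939880686 323.631980684056 235.73015772192036 [[-0.5361, 0.5403, -0.6486, 1.2427], [0.844, 0.3304, -0.4225, 0.4189], [-0.014, -0.7739, -0.6331, 0.8197], [0.0, 0.0, 0.0, 1.0]]
top 513.4548012396386 513.4548012396386 326.49326723981966 248.1002202306184 [[-0.0084, -0.9834, 0.1815, 0.2764], [-0.9999, 0.0094, 0.0045, -0.0276], [-0.0061, -0.1814, -0.9834, 1.462], [0.0, 0.0, 0.0, 1.0]]
430.0511127266745 317.9649910189259 249.5052141876443 [[0.0005, -0.9607, -0.2775, 0.0815], [1.0, 0.0003, 0.0005, 0.0004], [-0.0004, -0.2775, 0.9607, -0.0826], [0.0, 0.0, 0.0, 1.0]]
```

View pics/scene0.png

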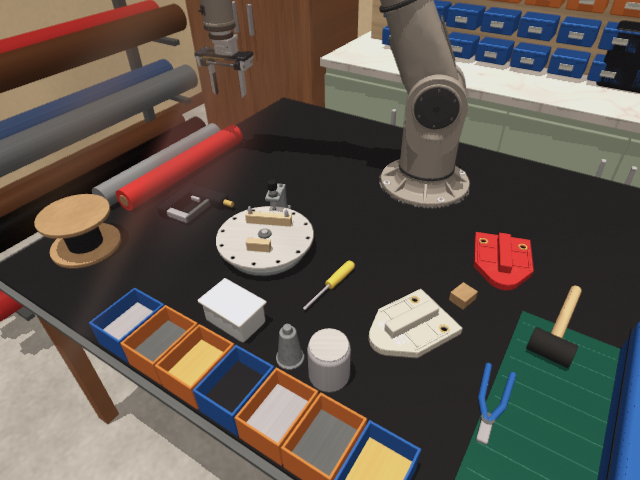

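View pics/top0.png

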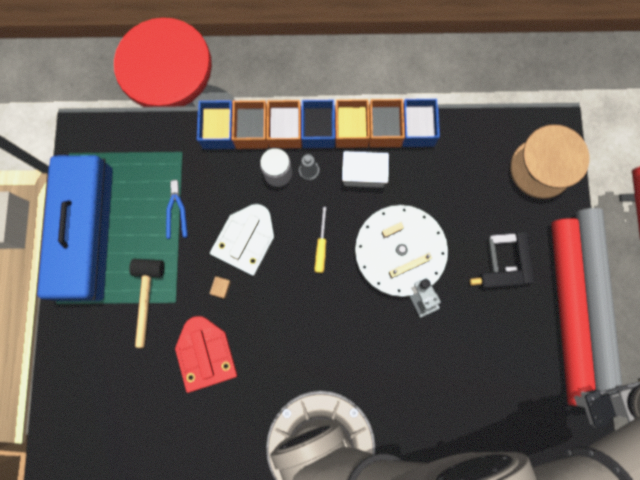

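The scene and top views show these candidates for the pan:
- off-white pan at top (245,240), scene (415,322)
- red look-alike at top (205,355)
- white tub lid at top (365,170)
- white turntable disc at top (402,250)

I choose the off-white one with two grommet holes. The knob is black, on the bracket at top (426,285). The nearby black stapler at (510,262) is not it.

```bash
cat > h.py <<'E'
import numpy as np,cv2
from scipy.spatial.transform import Rotation as R
from workcell import get_obs, vision
def snap(n):
    o=get_obs(); s=vision.snapshot(n)
    if n=="wrist":
        T=np.eye(4);T[:3,:3]=R.from_rotvec(o["ee_rot"]).as_matrix();T[:3,3]=o["position"];s["pose"]=T@np.array(s["mount"])
    s["pose"]=np.array(s["pose"]);return s
def ray(s,u,v):
    d=s["pose"][:3,:3]@np.array([(u-s["cx"])/s["fx"],(v-s["cy"])/s["fy"],1]);return s["pose"][:3,3],d
def onz(s,u,v,z):
    c,d=ray(s,u,v);return c+d*(z-c[2])/d[2]
def proj(s,p):
    q=s["pose"][:3,:3].T@(np.array(p)-s["pose"][:3,3]);return s["cx"]+s["fx"]*q[0]/q[2],s["cy"]+s["fy"]*q[1]/q[2]
def blobs(m,amin):
    n,l,st,c=cv2.connectedComponentsWithStats(m.astype(np.uint8));return [(st[i].tolist(),np.round(c[i],1).tolist()) for i in range(1,n) if st[i][4]>=amin]
E
python3 - <<'E'
from h import *
s=snap("top");c=s["color"]
a=cv2.resize(c[190:290,195:295],(400,400),interpolation=cv2.INTER_CUBIC);b=cv2.resize(c[200:320,350:470],(400,400),interpolation=cv2.INTER_CUBIC)
cv2.imwrite("pics/crop1.png",np.hstack([a,b])[:,:,::-1])
m=c.min(2)>120
for st,ce in blobs(m,200):
    if 150<st[1]<300: print(st,ce)
for nm,u,v,z in [("holeL",222,246,.018),("holeR",250,259,.018),("nose",265,208,.016),("axis",402,250,.06),("knob",425,284,.141),("disc",402,250,.05)]:
    print(nm,onz(s,u,v,z).round(3))
E
```

```text
[342, 151, 47, 33, 1449] [365.1, 166.7]
[210, 204, 64, 72, 2916] [245.0, 238.0]
[355, 205, 93, 112, 7015] [402.5, 252.7]
[490, 234, 27, 16, 217] [502.5, 238.5]
[136, 276, 13, 71, 491] [141.8, 311.0]
[211, 278, 17, 18, 205] [219.3, 286.7]
holeL [0.552 0.278 0.018]
holeR [0.513 0.197 0.018]
nose [0.664 0.157 0.016]
axis [ 0.528 -0.231  0.06 ]
knob [ 0.424 -0.275  0.141]
disc [ 0.53  -0.232  0.05 ]
```

View pics/crop1.png

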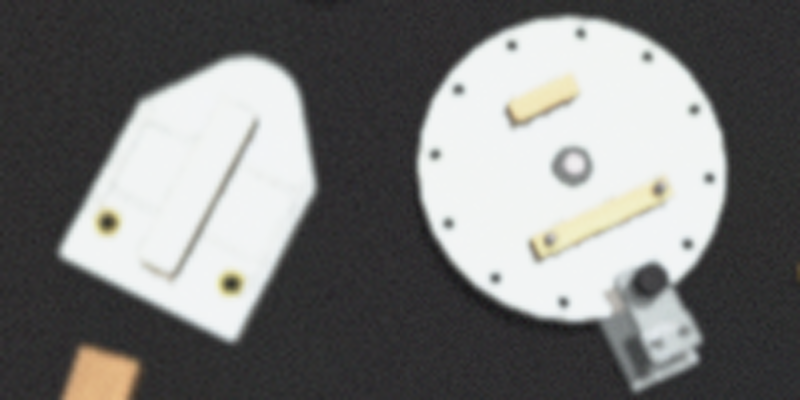

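The crop shows the off-white pan with grommets at top (221.8,245.5) and (252.8,260.8). The fixture posts are at (395,272) and (427.7,256.4), and the knob is at (425,283.4). I'll go above the fixture, which is on the way, for a close look.

```bash
python3 -m inch '[{"az":-9},{"dx":4.16,"dy":-2.11},{"dx":4.16,"dy":-2.11},{"dx":4.16,"dy":-2.11},{"dx":4.16,"dy":-2.11},{"dx":4.16,"dy":-2.11},{"dx":4.16,"dy":-2.11},{"dx":4.16,"dy":-2.11},{"dx":4.16,"dy":-2.11},{"dx":4.16,"dy":-2.11},{"dx":4.16,"dy":-2.11},{"dx":4.16,"dy":-2.11},{"dx":4.16,"dy":-2.11},{},{}]'
python3 - <<'E'
from h import *
o=get_obs();print(np.round(o["joints"],2))
s=snap("wrist");c=s["color"];np.save("w1.npy",c);np.save("w1p.npy",s["pose"])
cv2.imwrite("pics/w1.png",c[:,:,::-1])
E
```

```text
[ 1.19  0.43  0.07  1.61 -0.03  1.11 -0.07]validation failed for argument at $[0]...
```

View pics/w1.png

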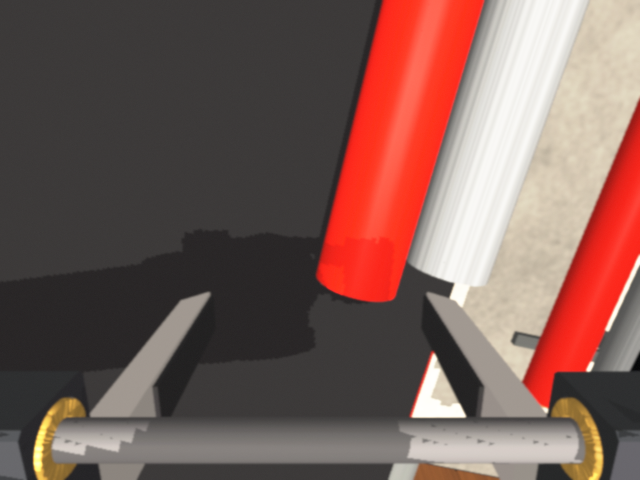

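The move was refused, and the view only shows the start area with the fingers at rows 290 and below. The rows probably need every key.

```bash
python3 -m inch '[{"dx":0,"dy":0,"dz":0,"ax":0,"ay":0,"az":-9,"gripper":100}]'; python3 -m inch '[{"dx":4.16,"dy":-2.11,"gripper":100}]'
```

```text
time_s: 0.38
position: [0.1518, -0.6576, 0.3025]
ee_rot: [-3.083, -0.603, 0.0]
contact_force: [0.3, 0.8, 0.2]
grip_width: 0.0941
grasp_force: 0.0validation failed for argument at $[0]...
```

```bash
python3 -m inch '[{"dx":4.2,"dy":-2.5,"dz":0,"ax":0,"ay":0,"az":0,"gripper":100},{"dx":4.2,"dy":-2.5,"dz":0,"ax":0,"ay":0,"az":0,"gripper":100},{"dx":4.2,"dy":-2.5,"dz":0,"ax":0,"ay":0,"az":0,"gripper":100},{"dx":4.2,"dy":-2.5,"dz":0,"ax":0,"ay":0,"az":0,"gripper":100},{"dx":4.2,"dy":-2.5,"dz":0,"ax":0,"ay":0,"az":0,"gripper":100},{"dx":4.2,"dy":-2.5,"dz":0,"ax":0,"ay":0,"az":0,"gripper":100},{"dx":4.2,"dy":-2.5,"dz":0,"ax":0,"ay":0,"az":0,"gripper":100},{"dx":4.2,"dy":-2.5,"dz":0,"ax":0,"ay":0,"az":0,"gripper":100},{"dx":4.2,"dy":-2.5,"dz":0,"ax":0,"ay":0,"az":0,"gripper":100},{"dx":4.2,"dy":-2.5,"dz":0,"ax":0,"ay":0,"az":0,"gripper":100},{"dx":0,"dy":0,"dz":0,"ax":0,"ay":0,"az":0,"gripper":100},{"dx":0,"dy":0,"dz":0,"ax":0,"ay":0,"az":0,"gripper":100}]'
python3 - <<'E'
from h import *
o=get_obs();print(np.round(o["joints"],2))
s=snap("wrist");c=s["color"];np.savez("w2.npz",**s)
cv2.imwrite("pics/w2.png",c[:,:,::-1])
E
```

```text
time_s: 1.88
position: [0.4472, -0.269, 0.3026]
ee_rot: [3.084, 0.599, -0.001]
contact_force: [-0.6, -0.5, 0.2]
grip_width: 0.0938
grasp_force: 0.0
[ 0.62  0.19 -0.22  1.93  0.05  1.02 -0.82]
```

View pics/w2.png

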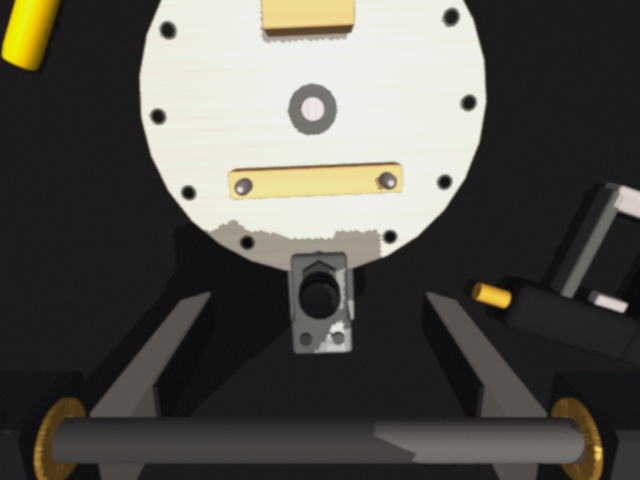

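The wrist view shows the posts at about (242,186) and (388,181), the hub at (313,109), the knob top near (319,298) and the stapler at the right. I'll locate these now, then compute the way to the pan.

Run:
```python
from h import *
s=dict(np.load("w2.npz"));c=s["color"].astype(int)
g=c.max(2)
for x0,x1,y0,y1,t in [(225,262,172,200,120),(370,408,165,195,120)]:
    m=(c.max(2)<140)&True; sub=np.zeros_like(m);sub[y0:y1,x0:x1]=((c[:,:,0]-c[:,:,2])<35)[y0:y1,x0:x1]
    print(blobs(sub,20))
m=np.zeros(g.shape,bool);m[260:330,285:355]=(g<30)[260:330,285:355];print("knob",blobs(m,50))
L=onz(s,242,186,.097);Rr=onz(s,388,181,.097);k=onz(s,319,300,.141)
y=L-Rr;mid=(L+Rr)/2;th=np.arctan2(y[1],y[0])-np.pi/2
x=np.array([np.cos(th),np.sin(th),0])
print(L,Rr,np.linalg.norm(y),"yaw",np.degrees(th),"axis",mid+.05*x,"knob",k,"from axis",mid+.05*x-.115*x)
print("hub", [onz(s,313,109,z).round(4) for z in(.05,.06)])
m=(c.min(2)>170);
t=snap("top")
L2=onz(t,395,272,.098);R2=onz(t,427.7,256.4,.098);print(L2,R2,"knobtop",onz(t,425,283.4,.141))
L=onz(t,221.75,245.5,.016);Rr=onz(t,252.75,260.75,.016);y=L-Rr;th=np.arctan2(y[1],y[0])-np.pi/2
print("pan yaw",np.degrees(th),np.linalg.norm(y),"org",(L+Rr)/2+.05*np.array([np.cos(th),np.sin(th),0]))
```

```text
[([225, 172, 7, 28, 103], [226.5, 187.3]), ([235, 179, 17, 16, 205], [243.1, 186.4]), ([242, 199, 20, 1, 20], [251.5, 199.0])]
[([370, 165, 38, 30, 207], [400.7, 183.3]), ([379, 173, 17, 16, 208], [387.3, 180.3])]
knob [([285, 272, 6, 58, 201], [286.4, 306.0]), ([300, 272, 38, 46, 1212], [317.1, 295.1])]
[ 0.46763431 -0.20661364  0.097     ] [ 0.50727707 -0.29577885  0.097     ] 0.09758064744775033 yaw 23.969885738521604 axis [ 0.53314365 -0.23088342  0.097     ] knob [ 0.42789281 -0.27815579  0.141     ] from axis [ 0.42806135 -0.27760291  0.097     ]
hub [array([ 0.5322, -0.2314,  0.05  ]), array([ 0.5319, -0.2316,  0.06  ])]
[ 0.46137175 -0.20424588  0.098     ] [ 0.50286183 -0.29351958  0.098     ] knobtop [ 0.42517624 -0.27506315  0.141     ]
pan yaw -26.683556541764435 0.10054404864314531 org [0.57583731 0.2121103  0.016     ]
```

Fixture: axis at about (0.533, -0.231), yaw 24°. Pan: origin at about (0.576, 0.212), yaw -26.7°. I'll go behind and above the pan for a close look.

```bash
python3 -m inch '[{"dx":2.4,"dy":-4.65,"dz":0,"ax":0,"ay":0,"az":0,"gripper":100},{"dx":2.4,"dy":-4.65,"dz":0,"ax":0,"ay":0,"az":0,"gripper":100},{"dx":2.4,"dy":-4.65,"dz":0,"ax":0,"ay":0,"az":0,"gripper":100},{"dx":2.4,"dy":-4.65,"dz":0,"ax":0,"ay":0,"az":0,"gripper":100},{"dx":2.4,"dy":-4.65,"dz":0,"ax":0,"ay":0,"az":0,"gripper":100},{"dx":2.4,"dy":-4.65,"dz":0,"ax":0,"ay":0,"az":0,"gripper":100},{"dx":2.4,"dy":-4.65,"dz":0,"ax":0,"ay":0,"az":0,"gripper":100},{"dx":2.4,"dy":-4.65,"dz":0,"ax":0,"ay":0,"az":0,"gripper":100},{"dx":2.4,"dy":-4.65,"dz":0,"ax":0,"ay":0,"az":0,"gripper":100},{"dx":2.4,"dy":-4.65,"dz":0,"ax":0,"ay":0,"az":0,"gripper":100},{"dx":0,"dy":0,"dz":0,"ax":0,"ay":0,"az":9.7,"gripper":100},{"dx":0,"dy":0,"dz":0,"ax":0,"ay":0,"az":9.7,"gripper":100},{"dx":0,"dy":0,"dz":0,"ax":0,"ay":0,"az":9.7,"gripper":100},{"dx":0,"dy":0,"dz":0,"ax":0,"ay":0,"az":9.7,"gripper":100},{"dx":0,"dy":0,"dz":0,"ax":0,"ay":0,"az":9.7,"gripper":100},{"dx":0,"dy":0,"dz":0,"ax":0,"ay":0,"az":0,"gripper":100},{"dx":0,"dy":0,"dz":0,"ax":0,"ay":0,"az":0,"gripper":100}]'
python3 - <<'E'
from h import *
o=get_obs();print(np.round(o["joints"],2))
s=snap("wrist");c=s["color"];np.savez("w3.npz",**s)
cv2.imwrite("pics/w3.png",c[:,:,::-1])
E
```

```text
time_s: 4.1
position: [0.4962, 0.252, 0.3027]
ee_rot: [3.057, -0.722, 0.0]
contact_force: [0.1, 0.2, 0.0]
grip_width: 0.094
grasp_force: 0.0
[-0.23  0.26 -0.42  1.85  0.12  1.05 -2.73]
```

View pics/w3.png

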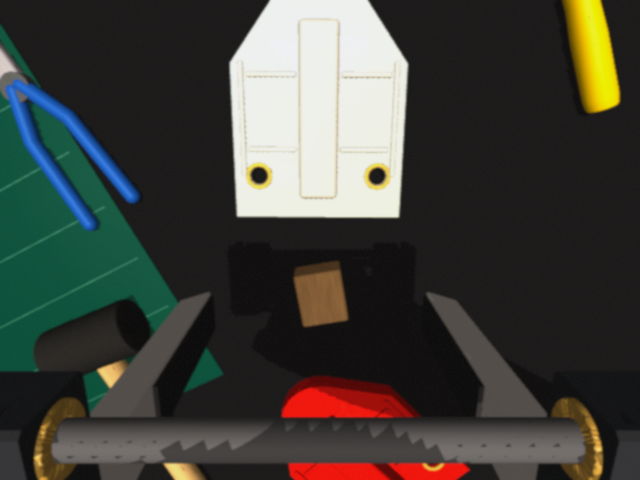

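The wrist view shows the pan's grommets at (259,176) and (377,176), the channel at columns 299 to 338, and the carton at (321,294) below the tail. The red pan is well away.

Run:
```python
from h import *
s=dict(np.load("w3.npz"));c=s["color"].astype(int)
h=[]
for x0,x1 in [(235,285),(350,402)]:
    m=np.zeros(c.shape[:2],bool);m[155:197,x0:x1]=(c.max(2)<90)[155:197,x0:x1];b=max(blobs(m,30),key=lambda q:q[0][4]);print(b);h.append(b[1])
L=onz(s,*h[0],.016);Rr=onz(s,*h[1],.016);y=L-Rr;th=np.arctan2(y[1],y[0])-np.pi/2
org=(L+Rr)/2+.05*np.array([np.cos(th),np.sin(th),0])
print("yaw",np.degrees(th),np.linalg.norm(y),"org",org)
o=get_obs();M=R.from_rotvec(o["ee_rot"]).as_matrix();print("tool shift",M.T@(np.r_[org[:2],.118]-o["position"]))
# channel edges at z=.044
for v in (60,150): print([onz(s,u,v,.044).round(4) for u in(299,338)])
```

```text
([251, 168, 16, 15, 189], [258.6, 175.0])
([370, 168, 15, 16, 188], [376.8, 175.6])
yaw -26.839332742332154 0.10063978128494974 org [0.57734557 0.21131284 0.016     ]
tool shift [9.08759614e-02 1.47417744e-04 1.84686759e-01]
[array([0.6166, 0.2073, 0.044 ]), array([0.6038, 0.1817, 0.044 ])]
[array([0.5593, 0.2368, 0.044 ]), array([0.5458, 0.2097, 0.044 ])]
```

```bash
python3 -m inch '[{"dx":4.55,"dy":0,"dz":0,"ax":0,"ay":0,"az":0,"gripper":100},{"dx":4.55,"dy":0,"dz":0,"ax":0,"ay":0,"az":0.2,"gripper":100},{"dx":0,"dy":0,"dz":4.2,"ax":0,"ay":0,"az":0,"gripper":100},{"dx":0,"dy":0,"dz":4.2,"ax":0,"ay":0,"az":0,"gripper":100},{"dx":0,"dy":0,"dz":4.2,"ax":0,"ay":0,"az":0,"gripper":100},{"dx":0,"dy":0,"dz":3.2,"ax":0,"ay":0,"az":0,"gripper":100},{"dx":0,"dy":0,"dz":1.4,"ax":0,"ay":0,"az":0,"gripper":100},{"dx":0,"dy":0,"dz":0.8,"ax":0,"ay":0,"az":0,"gripper":100},{"dx":0,"dy":0,"dz":0.4,"ax":0,"ay":0,"az":0,"gripper":100},{"dx":0,"dy":0,"dz":0,"ax":0,"ay":0,"az":0,"gripper":100},{"dx":0,"dy":0,"dz":0,"ax":0,"ay":0,"az":0,"gripper":100}]'
```

```text
time_s: 5.52
position: [0.5778, 0.212, 0.1195]
ee_rot: [-3.056, 0.726, -0.001]
contact_force: [-0.4, -0.2, 0.6]
grip_width: 0.0942
grasp_force: 0.0
```

```bash
python3 -m inch '[{"dx":0,"dy":0,"dz":0,"ax":0,"ay":0,"az":0,"gripper":20},{"dx":0,"dy":0,"dz":0,"ax":0,"ay":0,"az":0,"gripper":20},{"dx":0,"dy":0,"dz":0,"ax":0,"ay":0,"az":0,"gripper":20},{"dx":0,"dy":0,"dz":0,"ax":0,"ay":0,"az":0,"gripper":20},{"dx":0,"dy":0,"dz":0,"ax":0,"ay":0,"az":0,"gripper":20},{"dx":0,"dy":0,"dz":0,"ax":0,"ay":0,"az":0,"gripper":20},{"dx":0,"dy":0,"dz":0,"ax":0,"ay":0,"az":0,"gripper":20},{"dx":0,"dy":0,"dz":0,"ax":0,"ay":0,"az":0,"gripper":20}]' 40
```

```text
time_s: 6.52
position: [0.5774, 0.2118, 0.1187]
ee_rot: [3.057, -0.726, -0.0]
contact_force: [0.1, -1.2, 0.7]
grip_width: 0.0297
grasp_force: 40.0
```

```bash
python3 -m inch '[{"dx":0,"dy":0,"dz":-1.5,"ax":0,"ay":0,"az":0,"gripper":20},{"dx":0,"dy":0,"dz":-4,"ax":0,"ay":0,"az":0,"gripper":20},{"dx":0,"dy":0,"dz":-5,"ax":0,"ay":0,"az":0,"gripper":20},{"dx":0,"dy":0,"dz":-5,"ax":0,"ay":0,"az":0,"gripper":20},{"dx":0,"dy":0,"dz":-3,"ax":0,"ay":0,"az":0,"gripper":20},{"dx":0,"dy":0,"dz":0,"ax":0,"ay":0,"az":0,"gripper":20}]'
```

```text
time_s: 7.28
position: [0.578, 0.2122, 0.3068]
ee_rot: [-3.054, 0.725, -0.006]
contact_force: [-0.2, 0.8, -3.1]
grip_width: 0.0295
grasp_force: 40.0
```

```bash
python3 -m inch '[{"dx":0.8,"dy":2.1,"dz":0,"ax":0,"ay":0,"az":0,"gripper":20},{"dx":1.59,"dy":4.16,"dz":0,"ax":0,"ay":0,"az":0,"gripper":20},{"dx":1.59,"dy":4.16,"dz":0,"ax":0,"ay":0,"az":0,"gripper":20},{"dx":1.59,"dy":4.16,"dz":0,"ax":0,"ay":0,"az":0,"gripper":20},{"dx":1.59,"dy":4.16,"dz":0,"ax":0,"ay":0,"az":0,"gripper":20},{"dx":1.59,"dy":4.16,"dz":0,"ax":0,"ay":0,"az":0,"gripper":20},{"dx":1.59,"dy":4.16,"dz":0,"ax":0,"ay":0,"az":0,"gripper":20},{"dx":1.59,"dy":4.16,"dz":0,"ax":0,"ay":0,"az":0,"gripper":20},{"dx":1.59,"dy":4.16,"dz":0,"ax":0,"ay":0,"az":0,"gripper":20},{"dx":1.59,"dy":4.16,"dz":0,"ax":0,"ay":0,"az":0,"gripper":20},{"dx":0.8,"dy":2.1,"dz":0,"ax":0,"ay":0,"az":0,"gripper":20},{"dx":0,"dy":0,"dz":0,"ax":0,"ay":0,"az":-5,"gripper":20},{"dx":0,"dy":0,"dz":0,"ax":0,"ay":0,"az":-9,"gripper":20},{"dx":0,"dy":0,"dz":0,"ax":0,"ay":0,"az":-10,"gripper":20},{"dx":0,"dy":0,"dz":0,"ax":0,"ay":0,"az":-10,"gripper":20},{"dx":0,"dy":0,"dz":0,"ax":0,"ay":0,"az":-9,"gripper":20},{"dx":0,"dy":0,"dz":0,"ax":0,"ay":0,"az":-7.7,"gripper":20},{"dx":0,"dy":0,"dz":0,"ax":0,"ay":0,"az":0,"gripper":20},{"dx":0,"dy":0,"dz":0,"ax":0,"ay":0,"az":0,"gripper":20}]'
python3 - <<'E'
from h import *
for n in("scene","top","wrist"):
    s=snap(n);np.savez(f"a_{n}.npz",**s)
w=dict(np.load("a_wrist.npz"))["color"];t=dict(np.load("a_top.npz"))["color"];sc=dict(np.load("a_scene.npz"))["color"]
a=cv2.resize(w,(533,400));b=cv2.resize(sc[120:300,190:310],(267,400),interpolation=cv2.INTER_CUBIC)
cv2.imwrite("pics/a.png",np.hstack([a,b])[:,:,::-1])
E
```

```text
time_s: 9.65
position: [0.5318, -0.232, 0.303]
ee_rot: [-3.074, -0.647, 0.002]
contact_force: [0.5, -0.5, -3.3]
grip_width: 0.0297
grasp_force: 40.0
```

View pics/a.png

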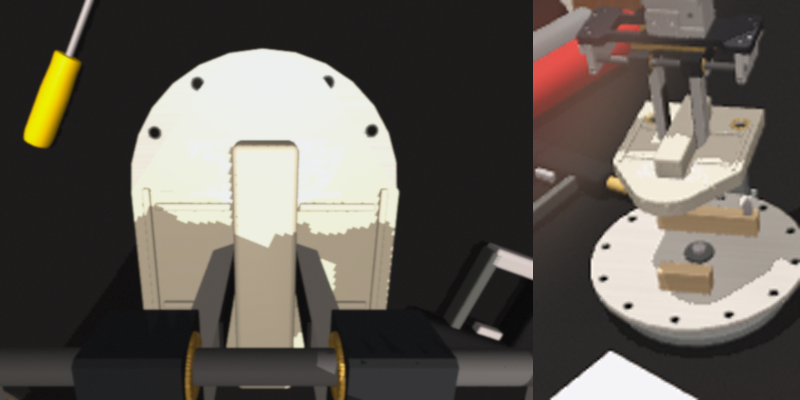

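The wrist and scene views show the pan held level above the turntable, nose away from the bracket, posts beneath the tail. I'll make a small correction and lower to just above the posts.

```bash
python3 -m inch '[{"dx":0.09,"dy":-0.08,"dz":0,"ax":0,"ay":0,"az":-0.7,"gripper":20},{"dx":0,"dy":0,"dz":2.5,"ax":0,"ay":0,"az":0,"gripper":20},{"dx":0,"dy":0,"dz":3,"ax":0,"ay":0,"az":0,"gripper":20},{"dx":0,"dy":0,"dz":2.5,"ax":0,"ay":0,"az":0,"gripper":20},{"dx":0,"dy":0,"dz":1,"ax":0,"ay":0,"az":0,"gripper":20},{"dx":0,"dy":0,"dz":0,"ax":0,"ay":0,"az":0,"gripper":20},{"dx":0,"dy":0,"dz":0,"ax":0,"ay":0,"az":0,"gripper":20},{"dx":0,"dy":0,"dz":0,"ax":0,"ay":0,"az":0,"gripper":20}]'
python3 - <<'E'
from h import *
t=snap("top");np.savez("b_top.npz",**t);sc=snap("scene");np.savez("b_scene.npz",**sc)
a=cv2.resize(t["color"][200:320,350:470],(400,400),interpolation=cv2.INTER_CUBIC);b=cv2.resize(sc["color"][170:270,215:315],(400,400),interpolation=cv2.INTER_CUBIC)
cv2.imwrite("pics/b.png",np.hstack([a,b])[:,:,::-1])
E
```

```text
time_s: 10.8
position: [0.5333, -0.2307, 0.2146]
ee_rot: [3.068, 0.671, 0.002]
contact_force: [-0.0, -0.1, -2.7]
grip_width: 0.0298
grasp_force: 40.0
```

View pics/b.png

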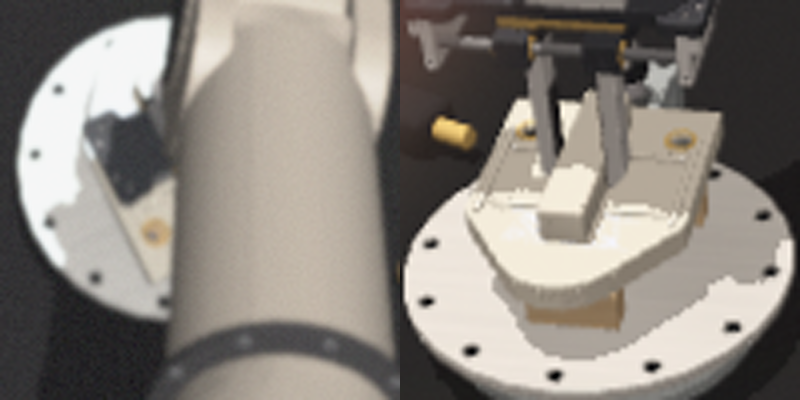

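The posts' tips show through the grommets in both views (scene crop (527,130) and (681,141)). Lowering gently.

```bash
python3 -m inch '[{"dx":0,"dy":0,"dz":0.5,"ax":0,"ay":0,"az":0,"gripper":20},{"dx":0,"dy":0,"dz":0.5,"ax":0,"ay":0,"az":0,"gripper":20},{"dx":0,"dy":0,"dz":0.4,"ax":0,"ay":0,"az":0,"gripper":20},{"dx":0,"dy":0,"dz":0,"ax":0,"ay":0,"az":0,"gripper":20},{"dx":0,"dy":0,"dz":0,"ax":0,"ay":0,"az":0,"gripper":20}]'; python3 -m inch '[{"dx":0,"dy":0,"dz":0.3,"ax":0,"ay":0,"az":0,"gripper":20},{"dx":0,"dy":0,"dz":0.3,"ax":0,"ay":0,"az":0,"gripper":20},{"dx":0,"dy":0,"dz":0,"ax":0,"ay":0,"az":0,"gripper":20},{"dx":0,"dy":0,"dz":0,"ax":0,"ay":0,"az":0,"gripper":20}]'
```

```text
time_s: 11.52
position: [0.5329, -0.2306, 0.1997]
ee_rot: [-3.069, -0.672, -0.0]
contact_force: [0.8, 0.4, -2.9]
grip_width: 0.0296
grasp_force: 40.0
time_s: 12.02
position: [0.5329, -0.2306, 0.1937]
ee_rot: [-3.069, -0.672, -0.0]
contact_force: [-0.4, -0.5, -2.6]
grip_width: 0.0296
grasp_force: 40.0
```

```bash
python3 -m inch '[{"dx":0,"dy":0,"dz":0.3,"ax":0,"ay":0,"az":0,"gripper":20},{"dx":0,"dy":0,"dz":0.3,"ax":0,"ay":0,"az":0,"gripper":20},{"dx":0,"dy":0,"dz":0.3,"ax":0,"ay":0,"az":0,"gripper":20},{"dx":0,"dy":0,"dz":0,"ax":0,"ay":0,"az":0,"gripper":20},{"dx":0,"dy":0,"dz":0,"ax":0,"ay":0,"az":0,"gripper":20}]'; python3 -m inch '[{"dx":0,"dy":0,"dz":0.1,"ax":0,"ay":0,"az":0,"gripper":20},{"dx":0,"dy":0,"dz":0.1,"ax":0,"ay":0,"az":0,"gripper":20},{"dx":0,"dy":0,"dz":0,"ax":0,"ay":0,"az":0,"gripper":20},{"dx":0,"dy":0,"dz":0,"ax":0,"ay":0,"az":0,"gripper":20}]'
```

```text
time_s: 12.65
position: [0.5329, -0.2306, 0.1847]
ee_rot: [-3.069, -0.672, -0.0]
contact_force: [-0.4, 0.3, -3.5]
grip_width: 0.0299
grasp_force: 40.0
time_s: 13.15
position: [0.5329, -0.2306, 0.1827]
ee_rot: [-3.069, -0.672, -0.0]
contact_force: [0.4, -0.3, -2.4]
grip_width: 0.0299
grasp_force: 40.0
```

```bash
python3 -m inch '[{"dx":0,"dy":0,"dz":0.1,"ax":0,"ay":0,"az":0,"gripper":20},{"dx":0,"dy":0,"dz":0,"ax":0,"ay":0,"az":0,"gripper":20},{"dx":0,"dy":0,"dz":0,"ax":0,"ay":0,"az":0,"gripper":20}]'; python3 -m inch '[{"dx":0,"dy":0,"dz":0.1,"ax":0,"ay":0,"az":0,"gripper":20},{"dx":0,"dy":0,"dz":0,"ax":0,"ay":0,"az":0,"gripper":20},{"dx":0,"dy":0,"dz":0,"ax":0,"ay":0,"az":0,"gripper":20}]'
```

```text
time_s: 13.52
position: [0.533, -0.2305, 0.1826]
ee_rot: [3.069, 0.672, 0.0]
contact_force: [-6.6, 2.5, 13.7]
grip_width: 0.0298
grasp_force: 40.0
time_s: 13.9
position: [0.5329, -0.2305, 0.1825]
ee_rot: [3.068, 0.671, 0.001]
contact_force: [-13.2, 4.8, 30.8]
grip_width: 0.0298
grasp_force: 40.0
```

Seated at exactly the expected height. Relieve the push, open and retreat straight up.

```bash
python3 -m inch '[{"dx":0,"dy":0,"dz":-0.15,"ax":0,"ay":0,"az":0,"gripper":20},{"dx":0,"dy":0,"dz":0,"ax":0,"ay":0,"az":0,"gripper":60},{"dx":0,"dy":0,"dz":0,"ax":0,"ay":0,"az":0,"gripper":60},{"dx":0,"dy":0,"dz":0,"ax":0,"ay":0,"az":0,"gripper":60},{"dx":0,"dy":0,"dz":0,"ax":0,"ay":0,"az":0,"gripper":60}]'; python3 -m inch '[{"dx":0,"dy":0,"dz":-0.5,"ax":0,"ay":0,"az":0,"gripper":60},{"dx":0,"dy":0,"dz":-3,"ax":0,"ay":0,"az":0,"gripper":60},{"dx":0,"dy":0,"dz":-5,"ax":0,"ay":0,"az":0,"gripper":60},{"dx":0,"dy":0,"dz":-4,"ax":0,"ay":0,"az":0,"gripper":60},{"dx":-5,"dy":0,"dz":0,"ax":0,"ay":0,"az":0,"gripper":60},{"dx":-5,"dy":0,"dz":0,"ax":0,"ay":0,"az":0,"gripper":60},{"dx":-1.5,"dy":0,"dz":0,"ax":0,"ay":0,"az":0,"gripper":60},{"dx":0,"dy":0,"dz":0,"ax":0,"ay":0,"az":0,"gripper":60},{"dx":0,"dy":0,"dz":0,"ax":0,"ay":0,"az":0,"gripper":60}]'
python3 - <<'E'
from h import *
w=snap("wrist");np.savez("c.npz",**w);sc=snap("scene")
a=cv2.resize(w["color"],(533,400));b=cv2.resize(sc["color"][170:270,230:297],(267,400),interpolation=cv2.INTER_CUBIC)
cv2.imwrite("pics/c.png",np.hstack([a,b])[:,:,::-1])
E
```

```text
time_s: 14.52
position: [0.5329, -0.2305, 0.1821]
ee_rot: [-3.069, -0.672, 0.0]
contact_force: [-0.5, 0.4, 0.1]
grip_width: 0.056
grasp_force: 0.0
time_s: 15.65
position: [0.4296, -0.2779, 0.3073]
ee_rot: [-3.068, -0.674, -0.001]
contact_force: [0.7, 0.6, 0.4]
grip_width: 0.0564
grasp_force: 0.0
```

View pics/c.png

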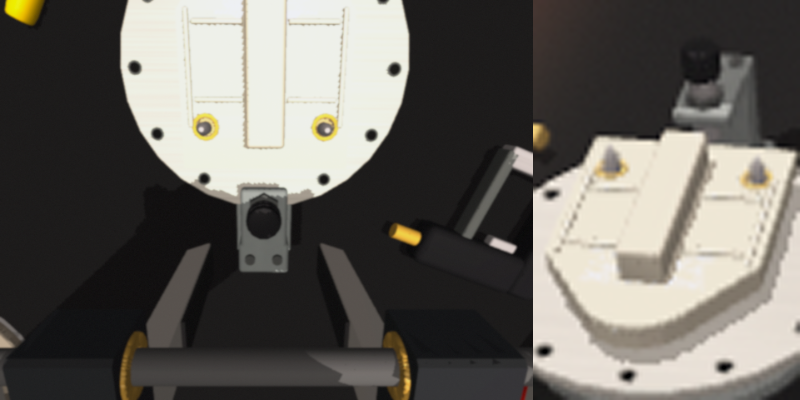

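The pan is home: both posts stand through the grommets, in wrist view at (205,128) and (325,127), nose away from the bracket. The knob is at (263,220), under the gripper. Descending over it.

```bash
python3 -m inch '[{"dx":-0.1,"dy":0,"dz":3,"ax":0,"ay":0,"az":0,"gripper":60},{"dx":0,"dy":0,"dz":3,"ax":0,"ay":0,"az":0,"gripper":60},{"dx":0,"dy":0,"dz":2,"ax":0,"ay":0,"az":0,"gripper":60},{"dx":0,"dy":0,"dz":1,"ax":0,"ay":0,"az":0,"gripper":60},{"dx":0,"dy":0,"dz":0.8,"ax":0,"ay":0,"az":0,"gripper":60},{"dx":0,"dy":0,"dz":0,"ax":0,"ay":0,"az":0,"gripper":60},{"dx":0,"dy":0,"dz":0,"ax":0,"ay":0,"az":0,"gripper":60}]'
```

```text
time_s: 16.62
position: [0.4278, -0.2791, 0.2098]
ee_rot: [3.068, 0.672, 0.001]
contact_force: [-0.8, 0.1, 0.2]
grip_width: 0.0566
grasp_force: 0.0
```

```bash
python3 -m inch '[{"dx":0,"dy":0,"dz":0.3,"ax":0,"ay":0,"az":0,"gripper":60},{"dx":0,"dy":0,"dz":0,"ax":0,"ay":0,"az":0,"gripper":10},{"dx":0,"dy":0,"dz":0,"ax":0,"ay":0,"az":0,"gripper":10},{"dx":0,"dy":0,"dz":0,"ax":0,"ay":0,"az":0,"gripper":10},{"dx":0,"dy":0,"dz":0,"ax":0,"ay":0,"az":0,"gripper":10},{"dx":0,"dy":0,"dz":0,"ax":0,"ay":0,"az":0,"gripper":10},{"dx":0,"dy":0,"dz":0,"ax":0,"ay":0,"az":0,"gripper":10}]' 58
```

```text
time_s: 17.5
position: [0.4272, -0.2782, 0.2062]
ee_rot: [-3.067, -0.672, 0.001]
contact_force: [-3.9, 6.3, 7.1]
grip_width: 0.0257
grasp_force: 58.0
```

```bash
python3 -m inch '[{"dx":0,"dy":-0.05,"dz":-0.3,"ax":0,"ay":0,"az":0,"gripper":10},{"dx":0,"dy":0,"dz":-0.3,"ax":0,"ay":0,"az":0,"gripper":10},{"dx":0,"dy":0,"dz":-0.3,"ax":0,"ay":0,"az":0,"gripper":10},{"dx":0,"dy":0,"dz":-0.3,"ax":0,"ay":0,"az":0,"gripper":10},{"dx":0,"dy":0,"dz":0,"ax":0,"ay":0,"az":0,"gripper":10},{"dx":0,"dy":0,"dz":0,"ax":0,"ay":0,"az":0,"gripper":10}]';python3 -m inch '[{"dx":0,"dy":0,"dz":-0.2,"ax":0,"ay":0,"az":0,"gripper":10},{"dx":0,"dy":0,"dz":-0.2,"ax":0,"ay":0,"az":0,"gripper":10},{"dx":0,"dy":0,"dz":-0.1,"ax":0,"ay":0,"az":0,"gripper":10},{"dx":0,"dy":0,"dz":0,"ax":0,"ay":0,"az":0,"gripper":10},{"dx":0,"dy":0,"dz":0,"ax":0,"ay":0,"az":0,"gripper":10}]'
```

```text
time_s: 18.25
position: [0.4271, -0.2782, 0.218]
ee_rot: [-3.068, -0.672, 0.001]
contact_force: [0.5, 5.3, -11.8]
grip_width: 0.0252
grasp_force: 58.0
time_s: 18.88
position: [0.4271, -0.2781, 0.2229]
ee_rot: [-3.068, -0.672, 0.001]
contact_force: [1.4, 4.6, -13.0]
grip_width: 0.0249
grasp_force: 58.0
```

```bash
python3 -m inch '[{"dx":0,"dy":0,"dz":-0.1,"ax":0,"ay":0,"az":0,"gripper":10},{"dx":0,"dy":0,"dz":0,"ax":0,"ay":0,"az":0,"gripper":10},{"dx":0,"dy":0,"dz":0,"ax":0,"ay":0,"az":0,"gripper":10}]';python3 -m inch '[{"dx":0,"dy":0,"dz":-0.1,"ax":0,"ay":0,"az":0,"gripper":10},{"dx":0,"dy":0,"dz":0,"ax":0,"ay":0,"az":0,"gripper":10},{"dx":0,"dy":0,"dz":0,"ax":0,"ay":0,"az":0,"gripper":10}]'
```

```text
time_s: 19.25
position: [0.4271, -0.2782, 0.2239]
ee_rot: [-3.068, -0.672, 0.001]
contact_force: [2.3, 4.8, -13.6]
grip_width: 0.0253
grasp_force: 58.0
time_s: 19.62
position: [0.427, -0.2782, 0.2244]
ee_rot: [-3.068, -0.672, 0.001]
contact_force: [5.5, 2.6, -24.4]
grip_width: 0.025
grasp_force: 58.0
```

The stop is reached: 18.2 mm of travel and the force jumped to 24 N. I'll hold for a moment, then check with a picture.

```bash
python3 -m inch '[{"dx":0,"dy":0,"dz":0,"ax":0,"ay":0,"az":0,"gripper":10},{"dx":0,"dy":0,"dz":0,"ax":0,"ay":0,"az":0,"gripper":10},{"dx":0,"dy":0,"dz":0,"ax":0,"ay":0,"az":0,"gripper":10},{"dx":0,"dy":0,"dz":0,"ax":0,"ay":0,"az":0,"gripper":10}]'
python3 - <<'E'
from h import *
s=snap("scene");print(get_obs()["contact_force"],get_obs()["grip_width"])
cv2.imwrite("pics/d.png",cv2.resize(s["color"][140:280,190:370],(720,560),interpolation=cv2.INTER_CUBIC)[:,:,::-1])
E
```

```text
time_s: 20.12
position: [0.427, -0.2782, 0.2244]
ee_rot: [-3.068, -0.672, 0.001]
contact_force: [5.1, 3.5, -24.9]
grip_width: 0.0251
grasp_force: 58.0
[  5.32855728   1.7388326  -22.62346855] 0.02506266050218237
```

View pics/d.png

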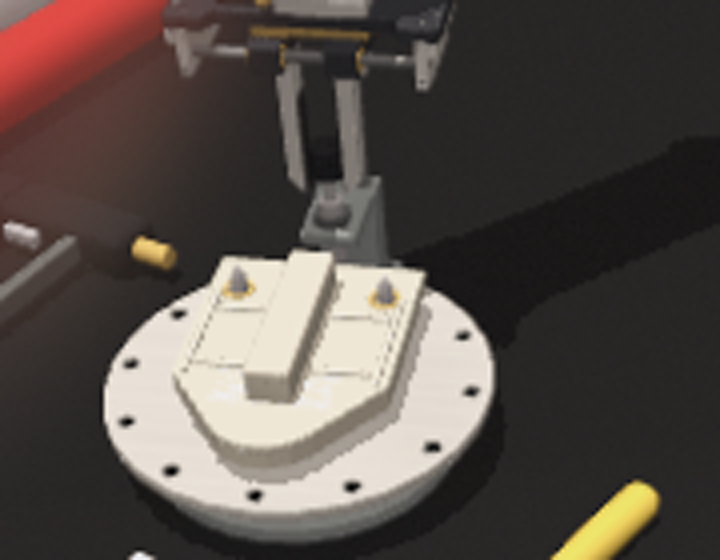

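The picture shows the pan home on both posts, at (237,285) and (385,293), and the knob held raised between the fingers at (323,165). The force is steady, so I'm handing in.

```bash
python3 -c "from workcell import manip; print(manip.close_job())"
```

```text
the job is handed in; nothing more can be done
None
```

The seat pan is fully home on both posts with its nose pointing away from the plunger, and the arm is holding the knob up at its end stop (about 18 mm of travel); the job was handed in at about 20 s.

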